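Peel the top tray off a snapped stack and show it to the code reader

ROBOT

A 6-joint arm with a two-finger parallel gripper is mounted at the origin on the work surface. World frame = base frame: x ahead of the robot, y to its left, z up, the work surface at z = 0. Lengths are in mm, angles in rad, forces in N, time in s.
With the tool pointing down it reaches from about 350 to 975 mm from the base axis. Payload 7.1 kg.
Tool frame: the origin (TCP) lies on the front face of the gripper's body, between the roots of the fingers; the fingertips stand 80 mm ahead of it and the grasp point (between the pads) lies 61 mm ahead of it (env.tips_ahead is the distance from the TCP to the fingertips, in mm); z points along the fingers, y is the direction in which the jaws open and shut (so a half turn about z gives the same grasp; the last joint's range is limited). The gripper opens to 88 mm and grips with 3 to 60 N. Pads are 20 mm wide; open, the fingers measure 115 mm over their backs; the gripper's body (75 mm by 178 mm) begins 61 mm behind the grasp point.
Start: joints at [1.315, 0.423, 1.63, -0, 1.089, -0.019], TCP at [146.59, 607.55, 302.675] pointing down, gripper open.
Joint ranges: [-3, 3], [-0.9, 2.11], [0.09, 2.58], [-1.31, 4.45], [0.11, 2.69], [-2.54, 2.54]. Speed limits (rad/s): [2.39, 2.39, 3.01, 3.14, 3.14, 3.14].

INTERFACE

Orientations are given as a unit quaternion [x, y, z, w].
In Python, from station import env, set_gripper, viewer, workorder gives the robot as it stands. Calls block until the motion is done:
- env.reach(position, orientation): joint-space move of the TCP to a pose.
- env.move_l(position, rot=None, rate=150, f_stop=None): straight line of the TCP; rot=None keeps the orientation; rate is the mean speed in mm/s. With f_stop (N) it stops when the force on the tool has changed by that much, and returns True; else False.
- env.move_joints(angles): joint-space move.
- set_gripper(opening): finger opening in mm; the grip force is fixed at half the most; returns when the fingers have stopped.
- env.hold(seconds).
- env.ik(position, orientation): joint angles nearest the present ones, or None.
- env.read_state(): the state.
- viewer.camera(name): name is "scene" or "top" or "wrist"; returns the picture (384x512x3 uint8, blue, green, red); there is no depth.
- viewer.camera_params(name): a dict with "fx", "fy", "cx", "cy" (pixels), "pose" (4x4, takes a point from camera to world coordinates); the wrist camera has in their place "tool_from_camera" (4x4, takes a point from camera to tool coordinates, whose origin is the TCP and whose axes are the flange's). Camera axes: x right, y up, looking along -z (the intrinsics and any distortion apply to the point x, -y, -z); pixel columns grow to the right and rows downward; lengths in mm; the calibration is good to about 2 mm. A picture is of the moment at which its call begins: read the wrist's pose just before it. camera_params takes no time and is no camera call.
A pose or a line that the arm cannot do raises env.IKError and nothing moves.
- workorder.sign_off(): hands the job in, once; it reports no verdict.
The state is a dict: "time_s": time; "qpos": joint angles; "dq": joint speeds; "tau": joint torques, N m; "tool_pos": TCP position; "orientation": TCP orientation; "force": force on the tool from outside, world axes, zero at the start; "wrist_torque": the same for the moment, N m; "width": finger opening in mm.
Only numpy, scipy, OpenCV 4.12 (cv2) and the standard library are available. Lean on these libraries where they do the work, as an engineer would, in place of code of your own. Each camera call takes 0.05 s, during which the arm holds its last target.

TASK

Take the top tray off the snapped-together stack of white trays: grip it at one cut corner and peel that corner up while the opposite corner stays down, until the tray comes free. Then show the code under its floor to the code reader: hold the tray level, centred over the reader's window and about 10 cm above it, and finish while still holding it there; nothing is put down. Leave the other things on the bench where they are.

Things in the scene. Friction and masses are not known exactly. Their poses are not given: they have to be found in the camera images.
- tray: Top tray of the stack, to be taken: empty white plastic, eight-sided (164 mm across the rim's flats, corners cut at 45 degrees), 54 mm high, open on top, leaning 2.5 mm walls, 0.10 to 0.17 kg. Origin: centre of its underside; z up, x and y square to its four long sides. Its tub nests 24 mm deep in the next tray with about 2 mm play; its corner blocks stand on that tray's blocks.
- stack: The rest of the stack: three more such trays nested 30 mm apart, clipped down on a base plate (176 x 196 x 8 mm) fixed to the bench. Origin under the plate's centre, x and y as the top tray's. The rim and corner blocks of its uppermost tray end 122 mm above the bench, so the top tray's underside starts at 98 mm and its rim at 152 mm. Steel clips on two sides reach 126 mm.
- tongue0 (a joint): One of four spring snap tongues in the next tray, at the middle of each long side; this is on +x (0 = home, up to 0.0045 m pushed out). They snap over beads on the top tray's skirt. Lifting one corner (about 12 N), the tray tilting about the foot of the opposite corner block, frees the two near ones first, then the far two at about 0.15 rad of tilt; a level pull takes about 19 N and twists the grip.
- reader_window (a point): Centre of the flat glass window (74 x 60 mm) on top of the code reader, a grey and black box 126 x 106 mm fixed to the bench that looks straight up; the window is 50 mm above the bench.
- tray_code (a point): Centre of the tray's underside (the same point as the tray's origin), where its dark 24 mm code patch is; z is the tray's up axis.
- tray_corner0 (a point): Middle of the top of the tray's corner block at 45 degrees from its x axis, opposite tray_corner2. Each of the 4 blocks is an upright wall 12 mm thick along the diagonal, 50 wide, 30 tall: 80 to 92 mm from the tray's centre line, 24 to 54 mm above its underside. Grip it with one finger inside the tray (room 36 mm wide, 50 mm inward) and one outside, closing along the diagonal.
- tray_corner1 (a point): Middle of the top of the tray's corner block at 135 degrees from the tray's x axis: 86 mm from the tray's centre line, 54 mm above its underside; same block as at tray_corner0. The opposite corner is tray_corner3.
- tray_corner2 (a point): Middle of the top of the tray's corner block at 225 degrees from the tray's x axis: 86 mm from the tray's centre line, 54 mm above its underside; same block as at tray_corner0. The opposite corner is tray_corner0.
- tray_corner3 (a point): Middle of the top of the tray's corner block at 315 degrees from the tray's x axis: 86 mm from the tray's centre line, 54 mm above its underside; same block as at tray_corner0. The opposite corner is tray_corner1.
- wafer_box: Round flat closed white wafer box, 86 mm across, 24 mm high; origin under its centre. Bystander.
- tape: Roll of beige tape lying flat, 80 mm across, 22 mm high, hole 52 mm; origin under its centre. Bystander.
- wash_bottle: White squeeze bottle, 62 mm across, 162 mm high plus a bent spout up to 190 mm; origin under its centre. Bystander.
- beaker: Clear open beaker, 72 mm across, 95 mm high; origin under its centre. Bystander.
- tool_cup: Steel cup, 68 mm across, 95 mm high, with pens and tweezers sticking out to 150 mm; origin under its centre. Bystander.
- cassette: White slotted wafer cassette with a few dark wafers, 160 x 159 mm, 125 mm high; origin under its centre. Bystander.
- keyboard: Cream keyboard with a trackball, 390 x 170 x 30 mm; origin under its centre. Bystander.
Things that resemble listed ones, but are neither listed nor needed, are in the scene too. Leave any red look-alike of the part that bears reader_window alone.

How it is judged:
By the outcome, as a careful person would: the job done as asked, in the order asked, and still so for the second after the job is handed in, while the arm keeps its last pose, push and grip.
It also fails if it takes over 45 s, if anything falls off the work surface, if the arm or the gripper's body presses on something with over 40 N, if the wrist force passes 120 N, or if a joint passes its speed limit or range.

## Working session

There is one attempt and no reset: what is moved stays moved. The work goes in short steps, each a Python script; the robot and the scene stay as the last script left them, time stands still between calls to the robot, and variables do not carry over. Pictures are saved under pics/ and viewed, and the job is handed in when it is done.

```bash
ls; mkdir -p pics; python3 - <<'E'
from station import env, set_gripper, viewer, workorder
import cv2
for n in ("scene","top","wrist"):
    im=viewer.camera(n); cv2.imwrite(f"pics/{n}0.png",im)
    p=viewer.camera_params(n); print(n,p)
s=env.read_state(); print(s)
E
```

```text
pics
scene {'fx': 405.78011811653613, 'fy': 405.78011811653613, 'cx': 248.93046153886354, 'cy': 196.29379291326285, 'pose': array([[ 7.90192136e-01, -3.33144851e-01,  5.14403437e-01,
         1.23096972e+03],
       [ 6.12414281e-01,  4.61206434e-01, -6.42057142e-01,
        -8.63230658e+02],
       [-2.33481442e-02,  8.22376516e-01,  5.68464362e-01,
         9.08520279e+02],
       [ 0.00000000e+00,  0.00000000e+00,  0.00000000e+00,
         1.00000000e+00]])}
top {'fx': 461.2051455829151, 'fy': 461.2051455829151, 'cx': 252.29841696126942, 'cy': 197.76118687714964, 'pose': array([[ 1.35326278e-02,  9.94796932e-01, -1.00974907e-01,
         3.79117920e+02],
       [-9.99835694e-01,  1.46804891e-02,  1.06333476e-02,
         4.83767355e+01],
       [ 1.20603826e-02,  1.00814419e-01,  9.94832147e-01,
         1.49884933e+03],
       [ 0.00000000e+00,  0.00000000e+00,  0.00000000e+00,
         1.00000000e+00]])}
wrist {'fx': 306.0957571457073, 'fy': 306.0957571457073, 'cx': 248.80832516014942, 'cy': 185.857086588301, 'tool_from_camera': array([[-9.03320694e-04,  9.63472029e-01,  2.67807
[... 263 characters left out ...]

         1.00000000e+00]])}
{'time_s': 0.15, 'qpos': array([ 1.31500675e+00,  4.23699155e-01,  1.63047765e+00,  1.27544114e-05,
        1.08863387e+00, -1.89868356e-02]), 'dq': array([ 0.00242461, -0.00043584, -0.00492343,  0.00010371,  0.0001622 ,
       -0.00076133]), 'tau': array([-5.83978681e-05, -5.44983029e+01, -2.73917538e+01,  6.42926130e-02,
        2.04433047e-02, -7.05860884e-05]), 'tool_pos': array([146.50292972, 607.24579855, 302.07354486]), 'orientation': array([ 1.18127840e-01,  9.92998209e-01, -6.02498469e-04, -8.90030573e-05]), 'force': array([ 0.25330353,  0.31245468, -0.56358515]), 'wrist_torque': array([ 0.07965163, -0.01457131, -0.00141948]), 'width': 87.70942950107236}
```

View pics/scene0.png

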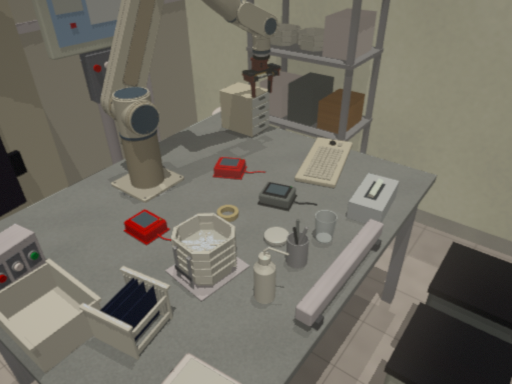

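View pics/top0.png

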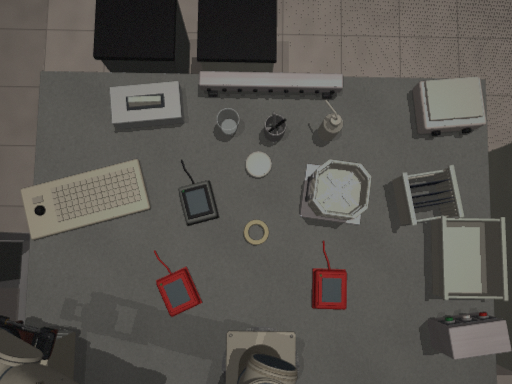

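View pics/wrist0.png

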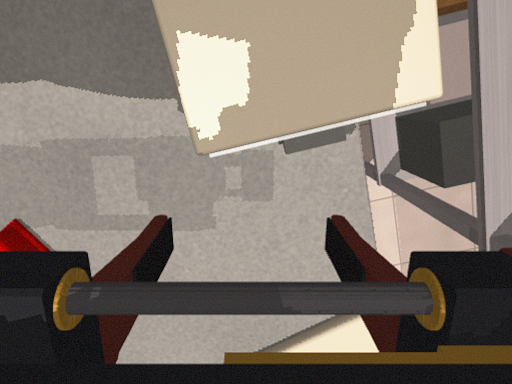

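The top view shows the tray stack at (340,190). There is one grey and black reader at (199,202), and two red look-alikes at (178,291) and (330,289). Boxes that could be mistaken for the stack are the bin at (473,258) and the cassette at (432,196). I'll crop in closer to check.

```bash
python3 - <<'E'
import cv2
im=cv2.imread("pics/top0.png")
a=cv2.resize(im[145:235,295:385],None,fx=6,fy=6,interpolation=cv2.INTER_CUBIC)
cv2.imwrite("pics/c1.png",a)
a=cv2.resize(im[165:235,165:235],None,fx=7,fy=7,interpolation=cv2.INTER_CUBIC)
cv2.imwrite("pics/c2.png",a)
im=cv2.imread("pics/scene0.png")
cv2.imwrite("pics/c3.png",cv2.resize(im[165:315,150:350],None,fx=4,fy=4,interpolation=cv2.INTER_CUBIC))
E
```

```text
(no output)
```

View pics/c1.png

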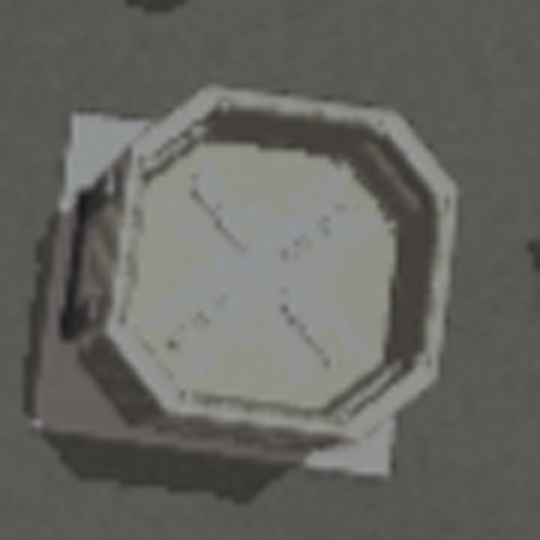

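View pics/c2.png

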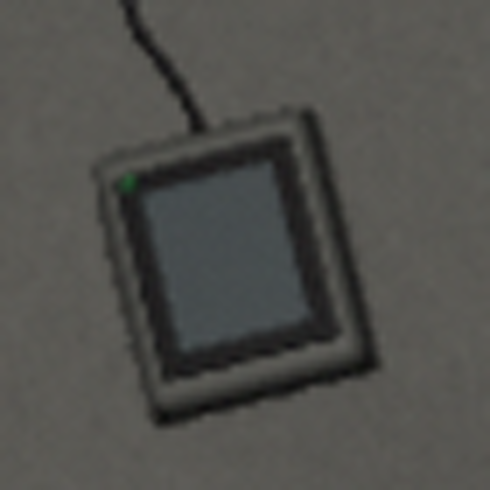

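View pics/c3.png

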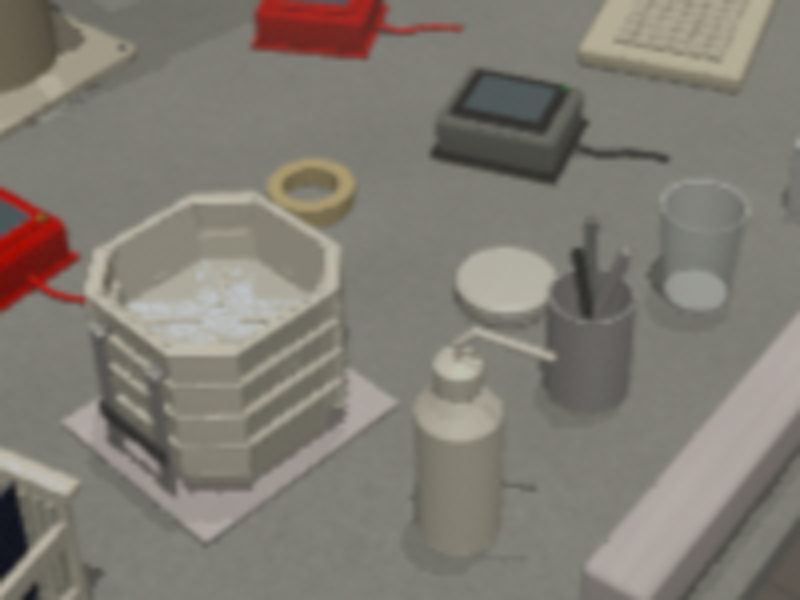

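```bash
cat > h.py <<'E'
import numpy as np, cv2
from scipy.optimize import least_squares
from scipy.spatial.transform import Rotation as R
def wristpose(st,par):
    T=np.eye(4);T[:3,:3]=R.from_quat(st["orientation"]).as_matrix();T[:3,3]=st["tool_pos"]
    return T@par["tool_from_camera"]
def ray(p,pose,uv,z):
    uv=np.atleast_2d(uv); d=np.c_[(uv[:,0]-p["cx"])/p["fx"],-(uv[:,1]-p["cy"])/p["fy"],-np.ones(len(uv))]@pose[:3,:3].T
    o=pose[:3,3]; return o+d*((z-o[2])/d[:,2])[:,None]
def proj(p,pose,X):
    X=(np.atleast_2d(X)-pose[:3,3])@pose[:3,:3]
    return np.c_[p["cx"]+p["fx"]*X[:,0]/-X[:,2],p["cy"]+p["fy"]*X[:,1]/X[:,2]]
def octv(c,yaw,d,a=82.):
    # vertices on half-planes |x|<=a,|y|<=a,diag<=d
    b=d*np.sqrt(2)-a
    v=np.array([[a,b],[b,a],[-b,a],[-a,b],[-a,-b],[-b,-a],[b,-a],[a,-b]])
    cs,sn=np.cos(yaw),np.sin(yaw); return v@np.array([[cs,sn],[-sn,cs]])+c
def rectv(c,yaw,w,h):
    v=np.array([[w,h],[-w,h],[-w,-h],[w,-h]])/2
    cs,sn=np.cos(yaw),np.sin(yaw); return v@np.array([[cs,sn],[-sn,cs]])+c
def fit(P,gen,x0):
    P=P[:,:2]
    f=lambda x:(min((np.linalg.norm(P-np.roll(gen(x),k,0)) ,k) for k in range(len(P)))[1])
    g=lambda x:(P-np.roll(gen(x),f(x),0)).ravel()
    r=least_squares(g,x0,diff_step=1e-4); return r.x,np.sqrt(np.mean(r.fun**2))
E
python3 - <<'E'
from h import *
from station import viewer
p=viewer.camera_params("top")
c=np.array([(215,88),(388,110),(457,190),(437,375),(362,432),(178,412),(110,322),(132,155)],float)
uv=np.c_[295+(c[:,0]+.5)/6-.5,145+(c[:,1]+.5)/6-.5]
P=ray(p,p["pose"],uv,152); m=P[:,:2].mean(0)
o=[fit(P[::s],lambda x:octv(x[:2],x[2],x[3]),[*m,y,92]) for s in(1,-1) for y in(-.12,.12)]
for q in o:print(q)
c=np.array([(143,190),(278,157),(310,322),(175,352)],float)
uv=np.c_[165+(c[:,0]+.5)/7-.5,165+(c[:,1]+.5)/7-.5]
P=ray(p,p["pose"],uv,50);print("win",P.mean(0),P)
for n,u in dict(bottle=(333,123),cup=(275,126),box=(258,165),beaker=(228,122),tape=(256,232)).items(): print(n,ray(p,p["pose"],u,50)[0,:2])
E
```

```text
(array([ 5.48969197e+02, -2.30338931e+02,  8.75503198e-02,  5.76714401e+01]), np.float64(86.77033635133706))
(array([ 5.48969197e+02, -2.30338931e+02,  1.11624019e-01,  5.76745909e+01]), np.float64(86.7703386202106))
(array([ 5.48969197e+02, -2.30338931e+02, -1.11861310e-01,  8.91458474e+01]), np.float64(1.7060430052838917))
(array([ 5.48969197e+02, -2.30338931e+02, -1.11861296e-01,  8.91458473e+01]), np.float64(1.7060430052816296))
win [513.32893691 207.20719865  50.        ] [[542.22296706 245.56148606  50.        ]
 [558.12539877 185.12794392  50.        ]
 [483.66409273 168.97420586  50.        ]
 [469.30328909 229.16515874  50.        ]]
bottle [ 771.75627815 -223.48057278]
cup [758.78408133 -36.85185928]
box [631.184962    16.17137913]
beaker [769.37514475 114.17191556]
tape [418.48571262  19.82856089]
```

```bash
cat >> h.py <<'E'
def ori(ang,flip=False):
    # tool z down, tool y along (cos ang,sin ang)
    a=ang+(np.pi if flip else 0)
    y=np.array([np.cos(a),np.sin(a),0]);z=np.array([0,0,-1.]);x=np.cross(y,z)
    return R.from_matrix(np.c_[x,y,z])
E
python3 - <<'E'
from h import *
from station import env,viewer
C=np.array([549.,-230.3]);yaw=-.112;a=yaw+3*np.pi/4;u=np.array([np.cos(a),np.sin(a)])
for f in(0,1):
    q=ori(a,f).as_quat()
    print(f,env.ik(np.r_[C+86*u,207],q),env.ik(np.r_[C,400],q))
q=env.ik(np.r_[C,410],ori(a,0).as_quat())
f=0 if q is not None and abs(q[5])<2 else 1
env.reach(np.r_[C,410.],ori(a,f).as_quat())
env.hold(.3)
s=env.read_state();im=viewer.camera("wrist");cv2.imwrite("pics/w1.png",im)
np.savez("w1.npz",o=s["orientation"],p=s["tool_pos"])
print(f,s["time_s"],s["qpos"],s["tool_pos"],s["force"])
E
```

```text
0 None None
1 [-3.40843342e-01  4.11742606e-01  1.92431206e+00 -4.44089210e-16
  8.05537988e-01  5.56554822e-01] [-4.17184016e-01  2.84166748e-01  1.60015766e+00 -4.44089210e-16
  1.25726825e+00  4.80214147e-01]
1 3.7167 [-4.16803293e-01  2.76189822e-01  1.58831741e+00  4.67957242e-05
  1.27717479e+00  4.80198792e-01] [ 549.09300492 -230.08209176  409.95260651] [-0.03381513  0.5252773   1.26881544]
```

View pics/w1.png

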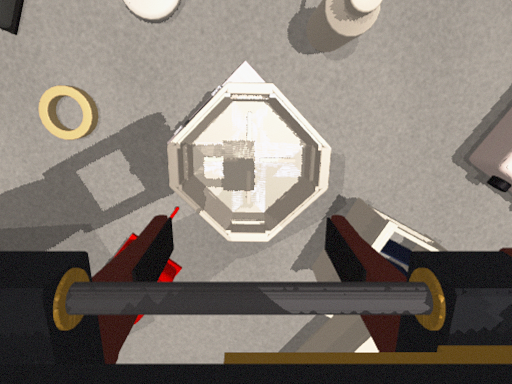

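The tray rim octagon is fully in view, from about (168,80) to (330,242). The clip shows on its upper-left side. I'll enlarge it to read the vertices.

```bash
python3 - <<'E'
import cv2
im=cv2.imread("pics/w1.png")
cv2.imwrite("pics/w1c.png",cv2.resize(im[70:255,155:345],None,fx=3.15789,fy=3.15789,interpolation=cv2.INTER_CUBIC))
E
```

```text
(no output)
```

View pics/w1c.png

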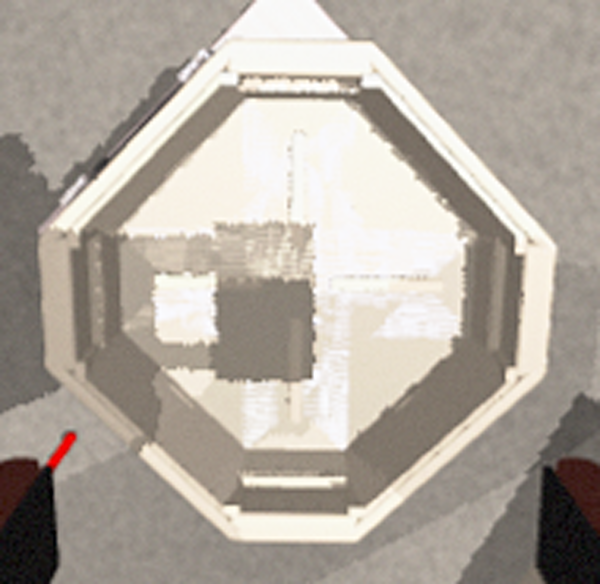

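```bash
python3 - <<'E'
from h import *
from station import env,viewer
p=viewer.camera_params("wrist");d=np.load("w1.npz");pose=wristpose(dict(orientation=d["o"],tool_pos=d["p"]),p)
c=np.array([(230,40),(372,42),(553,242),(545,370),(360,540),(235,540),(48,368),(40,228)],float)
k=3.15789;uv=np.c_[155+(c[:,0]+.5)/k-.5,70+(c[:,1]+.5)/k-.5]
P=ray(p,pose,uv,152)
print("cam",pose[:3,3])
for s in(1,-1):
  r=fit(P[::s],lambda x:octv(x[:2],x[2],x[3]),[*P[:,:2].mean(0),-.11,90]);print(r)
x=r[0];V=np.c_[octv(x[:2],x[2],x[3]),np.full(8,152)]
print(proj(p,pose,V),uv)
# reader look
a=-.112+3*np.pi/4+np.deg2rad(44)
q=ori(a,1).as_quat();W=np.array([513.3,207.2])
env.reach(np.r_[W,330.],q);env.hold(.3)
s=env.read_state();im=viewer.camera("wrist");cv2.imwrite("pics/w2.png",im)
np.savez("w2.npz",o=s["orientation"],p=s["tool_pos"]);print(s["time_s"],s["tool_pos"])
E
```

```text
cam [ 606.31692698 -184.18333956  492.37034478]
(array([ 5.50628744e+02, -2.28380239e+02,  1.55125283e-01,  5.81117255e+01]), np.float64(87.96630985261713))
(array([ 5.50628744e+02, -2.28380239e+02, -1.23041680e-01,  9.12864501e+01]), np.float64(1.084349382373604))
[[273.32772159  81.76612464]
 [226.51649435  81.24975076]
 [167.12816685 143.78802232]
 [169.71344126 186.55661893]
 [227.849388   240.02899352]
 [268.53696407 240.44031109]
 [327.7571517  188.20282163]
 [331.26772086 145.53843952]] [[227.49177615  82.32501924]
 [272.45851027  82.95835352]
 [329.77526291 146.29178185]
 [327.24192578 186.82517599]
 [268.65850457 240.65859007]
 [229.07511186 240.65859007]
 [169.85835637 186.1918417 ]
 [167.32501924 141.85844187]]
5.7 [513.57497956 206.66040316 330.09462362]
```

View pics/w2.png

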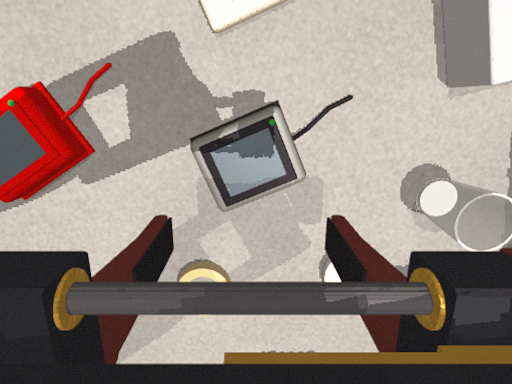

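The grey reader is at (248,160), with the red look-alike at left (45,140).

```bash
python3 - <<'E'
import cv2
im=cv2.imread("pics/w2.png")
cv2.imwrite("pics/w2c.png",cv2.resize(im[95:220,180:315],None,fx=4.5,fy=4.5,interpolation=cv2.INTER_CUBIC))
E
```

```text
(no output)
```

View pics/w2c.png

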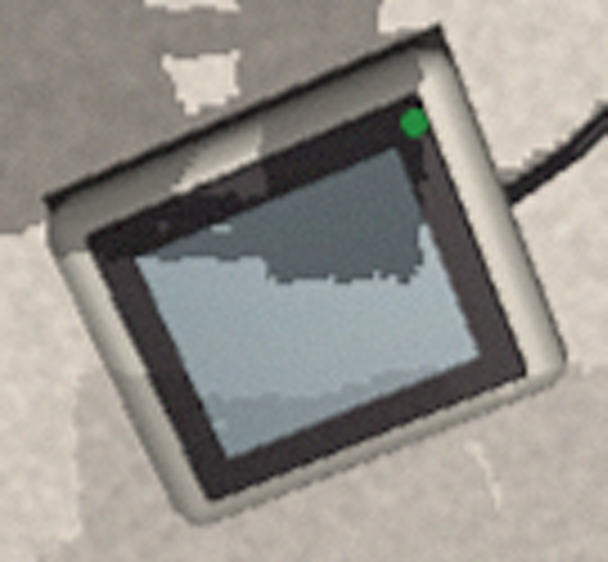

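```bash
python3 - <<'E'
from h import *
from station import env,viewer,set_gripper
p=viewer.camera_params("wrist");d=np.load("w2.npz");pose=wristpose(dict(orientation=d["o"],tool_pos=d["p"]),p)
c=np.array([(135,258),(398,148),(480,355),(228,458)],float)
k=4.5;uv=np.c_[180+(c[:,0]+.5)/k-.5,95+(c[:,1]+.5)/k-.5]
P=ray(p,pose,uv,50);print(P.mean(0),np.linalg.norm(np.diff(P,axis=0),axis=1))
C=np.array([550.1,-229.]);yaw=-.12;a=yaw+3*np.pi/4;u=np.array([np.cos(a),np.sin(a)])
q=ori(a,1).as_quat();G=C+86*u
set_gripper(62)
env.reach(np.r_[G,275],q);env.hold(.2)
s=env.read_state();im=viewer.camera("wrist");cv2.imwrite("pics/w3.png",im)
np.savez("w3.npz",o=s["orientation"],p=s["tool_pos"]);print(s["time_s"],s["tool_pos"],G,s["width"])
E
```

```text
[513.58302481 208.78756003  50.        ] [74.91015986 59.71805105 74.44001135]
7.9417 [ 497.40101718 -160.47558591  275.15711266] [ 497.00597315 -161.34629121] 61.77022960173553
```

View pics/w3.png

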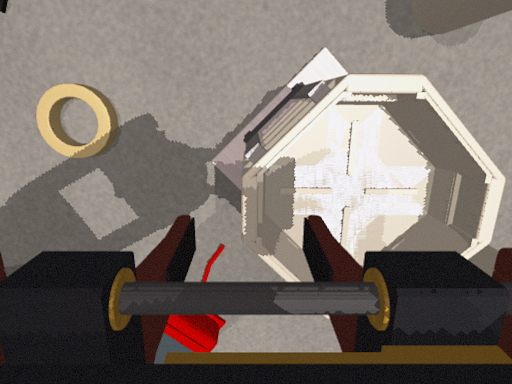

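The left cut corner lies between the fingertips (edge x≈245–275, tips at 190 and 308), so I'll go down and grip.

```bash
python3 - <<'E'
from h import *
from station import env,viewer,set_gripper
C=np.array([550.1,-229.]);yaw=-.12;a=yaw+3*np.pi/4;u=np.array([np.cos(a),np.sin(a)])
G=C+86*u
print(env.move_l(np.r_[G,207],rate=80,f_stop=8))
s=env.read_state();print(s["tool_pos"],s["force"])
set_gripper(0)
env.hold(.2)
s=env.read_state();print(s["time_s"],s["tool_pos"],s["force"],s["wrist_torque"],s["width"])
im=viewer.camera("wrist");cv2.imwrite("pics/w4.png",im)
E
```

```text
False
[ 497.32070269 -161.46695944  207.37247997] [-0.57188884  0.04777707 -0.28758006]
10.0167 [ 496.98429559 -161.35866854  206.98805034] [ 1.0978315  -1.03020863  0.40055271] [-0.11106136  0.1563484  -0.0920178 ] 11.805850916739061
```

View pics/w4.png

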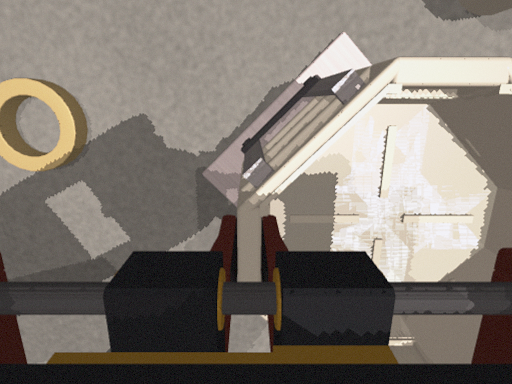

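```bash
cat >> h.py <<'E'
C=np.array([550.1,-229.]);yaw=-.12;a=yaw+3*np.pi/4;u=np.array([np.cos(a),np.sin(a),0])
PIV=np.r_[C,122]-90*u; G0=np.r_[C+86*u[:2],207.]; Q0=ori(a,1); N=np.cross(u,[0,0,1.])
def peel(t,lift=0):
    r=R.from_rotvec(N*t); return PIV+r.apply(G0-PIV)+np.array([0,0,lift]),(r*Q0).as_quat()
E
python3 - <<'E'
from h import *
from station import env,viewer
print([env.ik(*peel(t)) is not None for t in(.05,.1,.2,.25)])
for t in np.arange(.03,.151,.03):
    P,q=peel(t); env.move_l(P,q,rate=30)
    s=env.read_state();print(round(t,3),s["time_s"],np.round(s["tool_pos"]-P,2),np.round(s["force"],1),np.round(s["wrist_torque"],2),s["width"])
im=viewer.camera("wrist");cv2.imwrite("pics/w5.png",im)
im=viewer.camera("scene");cv2.imwrite("pics/s5.png",cv2.resize(im[165:315,150:350],None,fx=4,fy=4,interpolation=cv2.INTER_CUBIC))
E
```

```text
[True, True, True, True]
0.03 10.4083 [ 0.23 -0.34 -0.15] [ 2.8 -2.8 -5.9] [-0.59 -0.14 -0.  ] 11.711605809215872
0.06 10.75 [ 0.42 -0.13  0.8 ] [ 0.5 -1.8  4.7] [ 0.06  0.33 -0.06] 11.738216803308493
0.09 11.0917 [-0.78  0.68 -0.22] [-3.1  3.7  3.5] [0.3  0.54 0.01] 11.575600492767645
0.12 11.4333 [-0.78  0.71 -0.2 ] [-3.6  5.5  2.5] [0.52 0.57 0.05] 11.973087008270772
0.15 11.775 [-0.76  0.66 -0.1 ] [-4.3  4.5  4.7] [0.48 0.63 0.02] 11.615930837899015
```

View pics/w5.png

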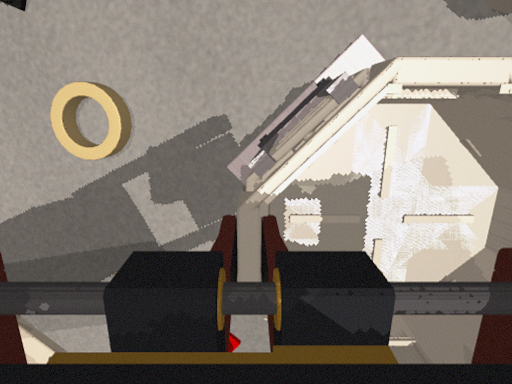

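View pics/s5.png

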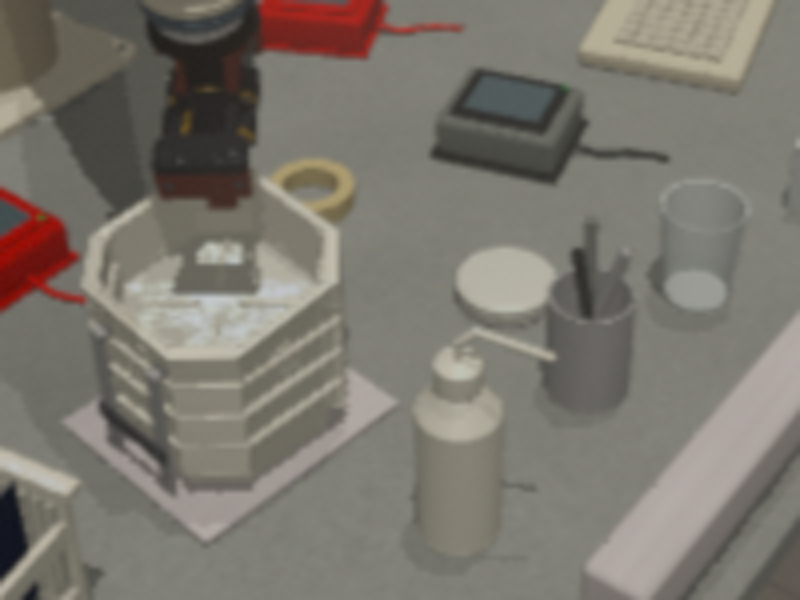

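The tray tilts with the gripper, since its wrist view hasn't changed, and the far corner is still seated. I'll continue past 0.15 rad.

```bash
python3 - <<'E'
from h import *
from station import env,viewer
for t in (.17,.19,.21,.23):
    P,q=peel(t); env.move_l(P,q,rate=25)
    s=env.read_state();print(round(t,3),s["time_s"],np.round(s["tool_pos"]-P,2),np.round(s["force"],1),np.round(s["wrist_torque"],2),s["width"])
im=viewer.camera("wrist");cv2.imwrite("pics/w6.png",im)
im=viewer.camera("scene");cv2.imwrite("pics/s6.png",cv2.resize(im[165:315,150:350],None,fx=4,fy=4,interpolation=cv2.INTER_CUBIC))
E
```

```text
0.17 12.1833 [-0.6   0.52 -0.01] [-4.8  4.5  5. ] [0.43 0.67 0.05] 11.831566489418536
0.19 12.4917 [-0.33  0.21  0.03] [-3.8  3.6  3.4] [0.34 0.71 0.02] 11.820195913278038
0.21 12.8 [-0.01 -0.13 -0.01] [-2.4  1.6  3.5] [ 0.15  0.51 -0.03] 11.971434902215934
0.23 13.1083 [ 0.23 -0.35 -0.09] [-1.8  0.2  0.5] [-0.2   0.22 -0.08] 11.469155041823067
```

View pics/w6.png

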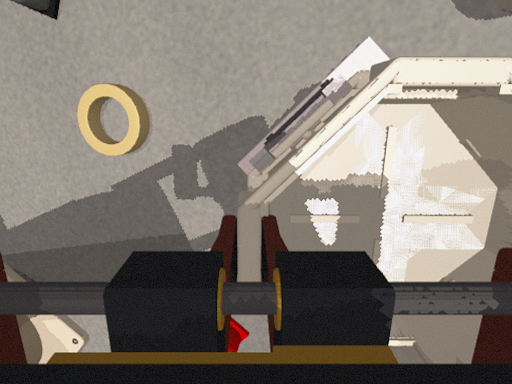

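View pics/s6.png

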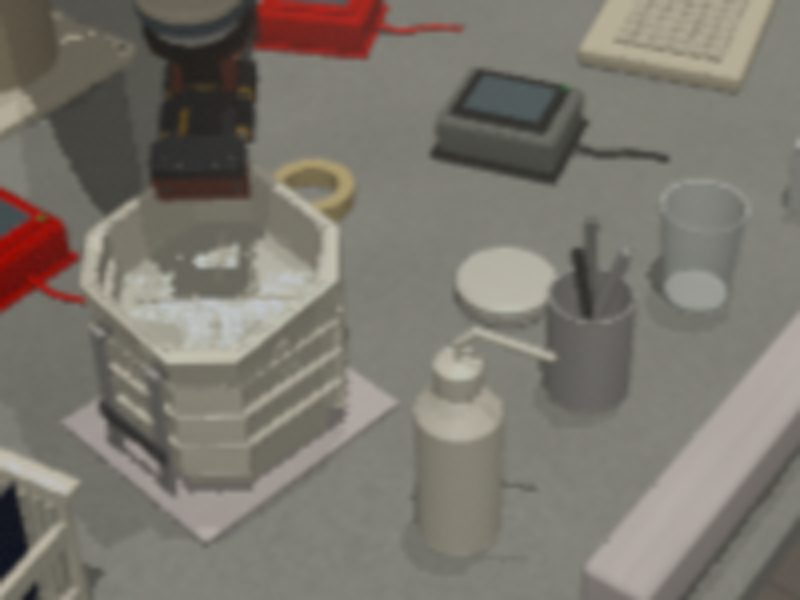

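The forces have dropped to near zero at 0.23 rad, so the far tongues seem to be released. I'll lift straight up with a force stop.

```bash
python3 - <<'E'
from h import *
from station import env,viewer
for l in (4,10,20,35):
    P,q=peel(.23,l); r=env.move_l(P,q,rate=40,f_stop=12)
    s=env.read_state();print(l,r,s["time_s"],np.round(s["tool_pos"]-P,2),np.round(s["force"],1),np.round(s["wrist_torque"],2),s["width"])
    if r: break
im=viewer.camera("wrist");cv2.imwrite("pics/w7.png",im)
im=viewer.camera("scene");cv2.imwrite("pics/s7.png",cv2.resize(im[165:315,150:350],None,fx=4,fy=4,interpolation=cv2.INTER_CUBIC))
E
```

```text
4 False 13.4583 [ 0.23 -0.03  0.18] [-0.7 -0.  -1.2] [-0.05  0.07 -0.04] 11.765165300070795
10 False 13.7583 [ 0.2  -0.05  0.35] [-0.4  0.1 -1. ] [-0.13  0.11 -0.01] 11.817220584538369
20 False 14.1583 [ 0.14 -0.08  0.36] [ 0.1  0.3 -1.7] [-0.07  0.09 -0.06] 11.556763577212633
35 False 14.6833 [ 0.07 -0.03  0.24] [-0.6  0.2 -1.6] [-0.07  0.1  -0.03] 11.865034177391875
```

View pics/w7.png

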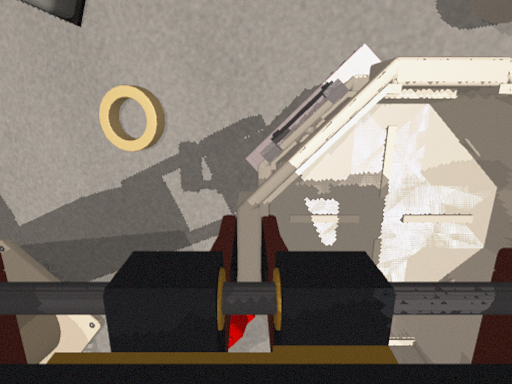

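View pics/s7.png

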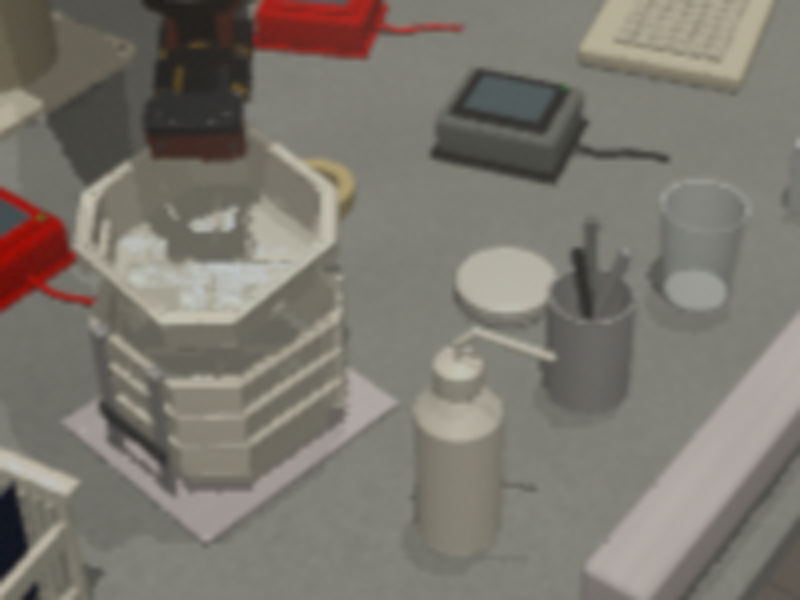

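The tray is free and hangs from the grip at about 1.6 N. I'll raise it, level it and carry it across at height.

```bash
cat >> h.py <<'E'
W=np.array([513.6,208.5]); AF=a+np.deg2rad(44.); UF=np.array([np.cos(AF),np.sin(AF)]); QF=ori(AF,1).as_quat()
E
python3 - <<'E'
from h import *
from station import env,viewer
P,q=peel(.23,110); env.move_l(P,q,rate=120)
env.move_l(np.r_[G0[:2],320],Q0.as_quat(),rate=80)
T=np.r_[W+86*UF,320]
print(env.ik(T,QF))
env.reach(T,QF)
env.move_l(np.r_[T[:2],259],rate=60); env.hold(.4)
s=env.read_state();print(s["time_s"],s["tool_pos"],T,s["force"],s["wrist_torque"],s["width"])
np.savez("w8.npz",o=s["orientation"],p=s["tool_pos"])
for n in("wrist","scene","top"):
    cv2.imwrite(f"pics/{n}8.png",viewer.camera(n))
im=cv2.imread("pics/scene8.png");cv2.imwrite("pics/s8.png",cv2.resize(im[85:245,190:390],None,fx=3.75,fy=3.75,interpolation=cv2.INTER_CUBIC))
im=cv2.imread("pics/top8.png");cv2.imwrite("pics/t8.png",cv2.resize(im[140:260,140:260],None,fx=5,fy=5,interpolation=cv2.INTER_CUBIC))
E
```

```text
[ 4.50228053e-01  1.88645943e-01  1.92238737e+00 -4.44089210e-16
  1.03055934e+00  5.87681346e-01]
19.25 [428.44380591 220.30775652 259.11906695] [428.41113822 220.2837952  320.        ] [-0.65890397 -0.27969768 -1.80972604] [-0.0457853   0.17872679  0.02772348] 11.59162332642024
```

View pics/wrist8.png

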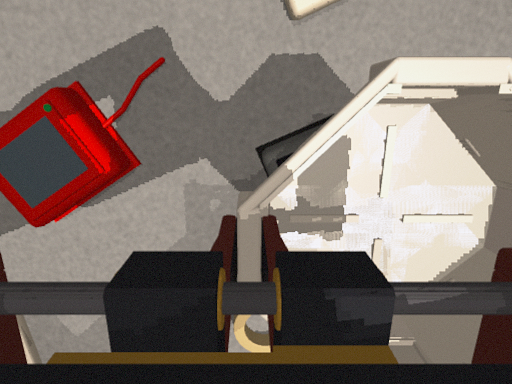

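View pics/s8.png

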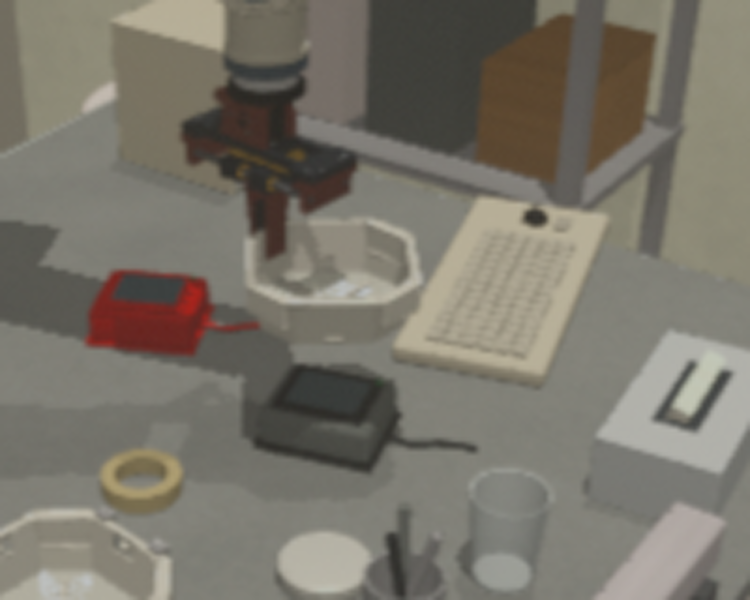

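View pics/t8.png

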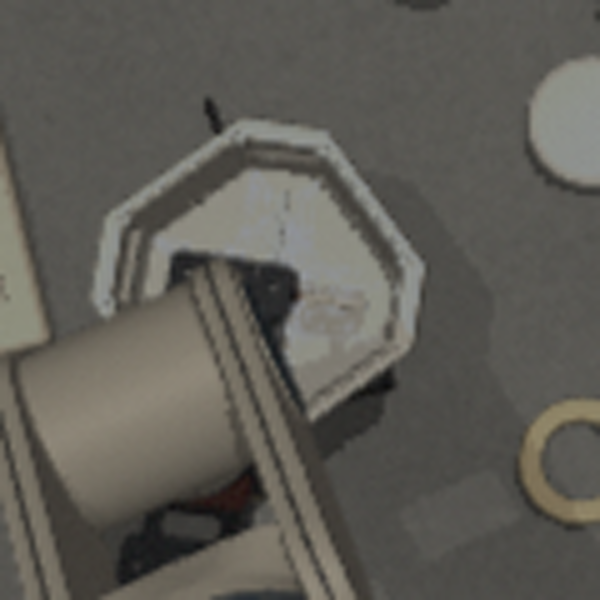

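```bash
python3 - <<'E'
from h import *
from station import env,viewer
a4=cv2.imread("pics/w4.png",0);a8=cv2.imread("pics/wrist8.png",0)
for (x0,y0,x1,y1) in [(380,50,512,105),(240,180,285,250),(360,110,470,180),(380,200,490,240),(380,330,420,345)]:
    t=a4[y0+4:y1-4,x0+4:min(x1-4,508)];r=cv2.matchTemplate(cv2.Canny(a8[y0:y1,x0:x1],60,150),cv2.Canny(t,60,150),cv2.TM_CCOEFF_NORMED);_,v,_,l=cv2.minMaxLoc(r);print((x0,y0),np.array(l)-4,v)
s=env.read_state();print(s["tool_pos"])
d=np.load("w8.npz");Tq=R.from_quat(d["o"]);Tp=d["p"]
# tray yaw in final
yF=yaw+np.deg2rad(44);c=(Tp[:2]-86*UF)
for n,(x0,y0,x1,y1,k) in dict(top=(140,140,260,260,5),scene=(230,120,330,200,7.5),wrist=(0,0,512,384,1.5)).items():
    im=cv2.imread(f"pics/{n}8.png");p=viewer.camera_params(n)
    pose=p["pose"] if n!="wrist" else wristpose(dict(orientation=d["o"],tool_pos=d["p"]),p)
    b=cv2.resize(im[y0:y1,x0:x1],None,fx=k,fy=k,interpolation=cv2.INTER_CUBIC)
    V=np.c_[octv(c,yF,91.),np.full(8,204.)]
    uv=((proj(p,pose,V)-[x0,y0]+.5)*k-.5)
    cv2.polylines(b,[np.round(uv).astype(int)],True,(0,0,255),1)
    cv2.imwrite(f"pics/o_{n}.png",b)
E
```

```text
(380, 50) [0 0] 0.6896181702613831
(240, 180) [0 0] 0.42351001501083374
(360, 110) [0 0] 0.568642258644104
(380, 200) [-2 -1] 0.5245682001113892
(380, 330) [0 0] 0.8358898758888245
[428.39945243 220.29086634 259.0105309 ]
```

View pics/o_top.png

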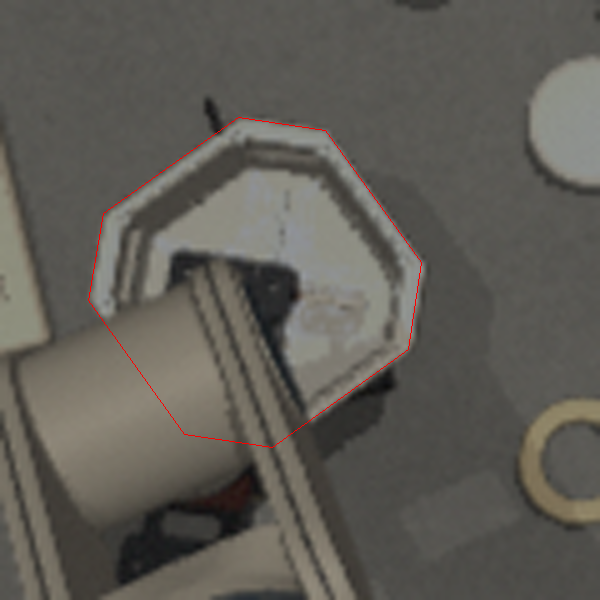

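View pics/o_scene.png

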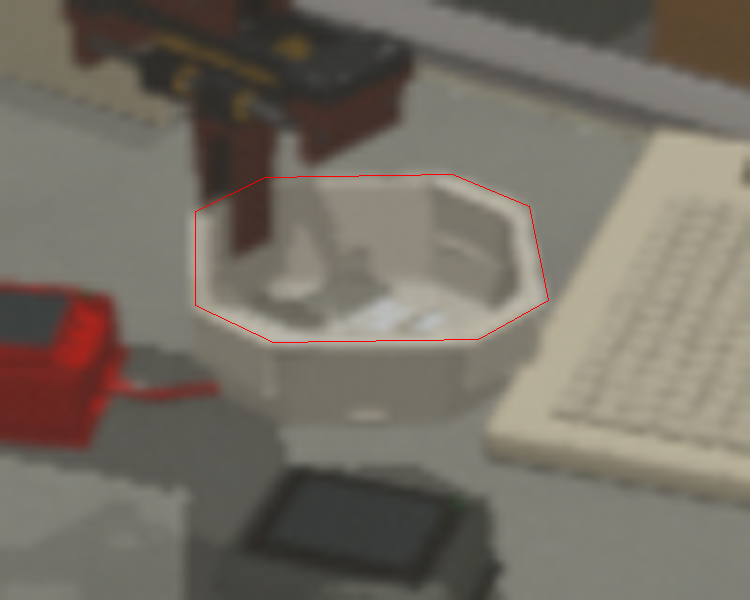

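View pics/o_wrist.png

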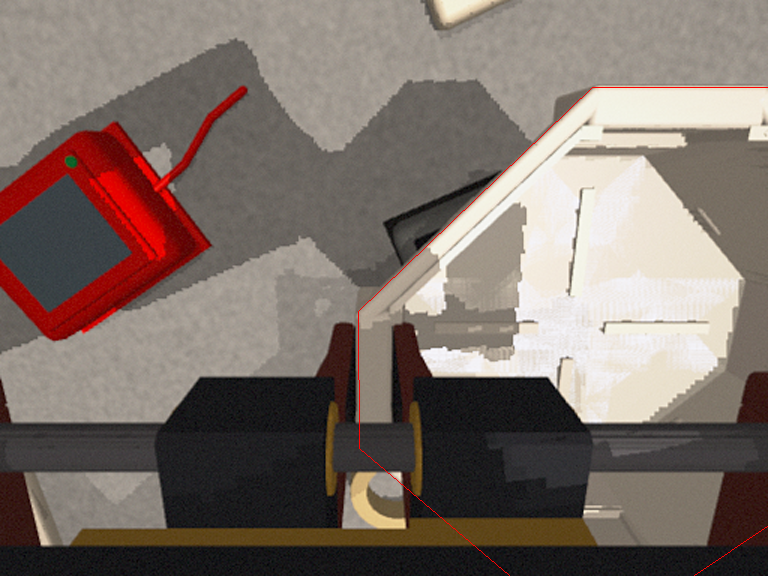

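The predicted rim of a level tray, centred and with its underside 100 mm above the glass, matches the picture within about 1 px in all three cameras. The wrist view of the tray is the same as when it was seated, so it hasn't slipped. I'll check the rest of the bench once, then hand in.

```bash
python3 - <<'E'
import cv2,numpy as np
a=cv2.imread("pics/top0.png");b=cv2.imread("pics/top8.png")
cv2.imwrite("pics/cmp.png",np.hstack([cv2.resize(i[70:250,20:500],(400,300),interpolation=cv2.INTER_AREA) for i in(a,b)]))
E
```

```text
(no output)
```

View pics/cmp.png

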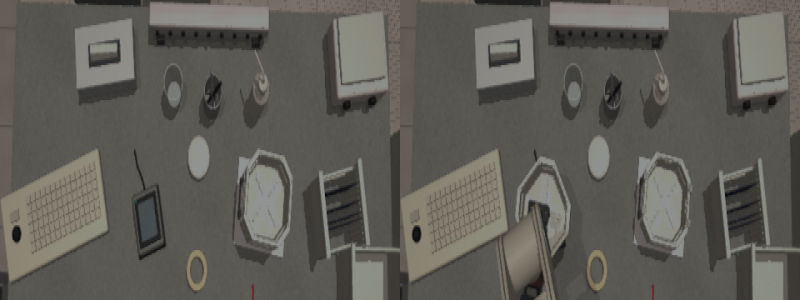

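Before (left) and after (right) match except for the tray, which is now over the reader at about (545,205). I'm handing in.

```bash
python3 - <<'E'
from station import env,workorder
s=env.read_state();print(s["time_s"],s["tool_pos"],s["force"],s["width"])
print(workorder.sign_off())
E
```

```text
19.4 [428.39945243 220.29086634 259.0105309 ] [ 0.20455671  0.21332172 -2.02355951] 12.35563601358114
the job is handed in; nothing more can be done
None
```

The top tray is off the stack and held level over the grey reader's window, and the job was handed in at 19.4 s on the robot clock. I gripped the tray by its near-left cut corner and peeled that corner up about the opposite block's foot to 0.23 rad. Once it was free I lifted it, levelled it and carried it across.

**Last checks:**
- **Position:** the expected tray rim matched the wrist, top and scene pictures within about 1 px, with the underside 100 mm above the glass.
- **Grip:** the tray looks the same from the wrist as before the lift, apart from one weak patch match 1–2 px off, so I saw no slip. The load is about 2 N, and the last jaw reading was 12.4 mm, against about 11.8 mm through the lift.
- **Bench:** the top view before and after shows the other things unmoved where they are visible.
- **Disagreement:** the top and wrist cameras differed by about 1.6 mm on the reader window and 2–3 mm on the tray before gripping. I used values between the two, close to the wrist camera's for the window. The scene view's right rim corner was also about 0.7 px off, which is within calibration.

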